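# Tip the dibber out of its tilting tube into the carry tray

### The arm

A 7-joint arm with a two-finger parallel gripper is mounted at the origin on the work surface. World frame = base frame: x ahead of the robot, y to its left, z up, the work surface at z = 0. Lengths are in m, angles in rad, forces in N, time in s.
With the tool pointing down it reaches from about 0.35 to 0.9 m from the base axis. Payload 7.2 kg.
Tool frame: the origin (TCP) lies at the very end of the fingers, on their centre line; the grasp point (between the pads) lies hold_point_z behind it (hold_point_z is the distance from the TCP to the grasp point, in m); x points along the fingers, y is the direction in which the jaws open and shut, and the axes are right-handed (so a half turn about x gives the same grasp; the last joint's range is limited). The gripper opens to 85 mm and grips with 20 to 120 N. Pads are 22 mm wide; open, the fingers measure 114 mm over their backs; the gripper's body (76 mm by 85 mm) begins 54 mm behind the grasp point. The pads swing forward as they close: fully open they stand 13 mm farther back than shut.
Start: joints at [1.183, 0.411, -0.013, 1.596, 0.006, 1.134, -0.082], TCP at [0.196, -0.593, 0.2] pointing down, gripper open.
Joint ranges: [-2.95, 2.95], [-0.29, 1.99], [-1.47, 1.44], [0.14, 2.54], [-1.03, 4.17], [0.13, 1.85], [-2.86, 2.86]. Speed limits (rad/s): [2.39, 2.39, 3.01, 3.01, 3.14, 3.14, 3.14].

### API

Orientations are given as a unit quaternion [x, y, z, w].
In Python, from plant import state, snapshot, calibration, sign_off, hold_point_z gives the robot as it stands.
- The arm moves only by the shell command python3 -m pendant 'ROWS' [FORCE]. ROWS is JSON, one flat list of numbers, 5 for each row, row after row: the shift along the tool's x, y, z in m, then the turn about the tool's x in rad, then the opening in per cent of the stroke, from 0 (shut) to 100 (fully open). In form: [x, y, z, yaw, grip, x, y, z, yaw, grip, ...]. A call has 1 to 8 rows; each row shifts and turns the commanded pose from where the row before left it, along the tool's axes as they then stand; what a row does not reach is not made up. A row lasts 1/12 s, in which the tool goes at most 41.7 mm and 7.16 degrees, less where a joint would pass 70% of its speed; a pose out of reach is approached as far as the arm can. A call with a gripper value outside its range is refused whole. The fingers move at their own pace and stop on an object; FORCE is the grip in N (left out, the last holds). Time passes only in rows, so rows that do not move let the fingers close. It gives the time, the measured TCP pose, the force and the opening at its end, in the units of the state.
- state(): the state, without advancing time (a new reading comes with each control period).
- snapshot(name): name is "side" or "top" or "wrist"; returns (picture, depth): 400x640x3 uint8, blue, green, red; 400x640 float32, m along the optical axis (not along the pixel's ray), 0 where there is no reading.
- calibration(name): a dict with "fx", "fy", "cx", "cy" (pixels), "origin" and "orientation" of the camera in the world; the wrist camera has in their place "mount" (4x4, takes a point from camera to tool coordinates, whose origin is the TCP and whose axes are the tool frame's). Camera axes: x right, y up, looking along -z (the intrinsics and any distortion apply to the point x, -y, -z); pixel columns grow to the right and rows downward; lengths in m; the calibration is good to about 2 mm. A picture is of the moment at which its call begins: read the wrist's pose just before it. calibration takes no time and is no camera call.
- sign_off(): hands the job in, once; it reports no verdict.
The state is a dict: "time": time; "joints": joint angles; "dq": joint speeds; "joint_efforts": joint torques, N m; "tcp_pos": TCP position; "orientation": TCP orientation; "ft_force": force on the tool from outside, world axes, zero at the start; "moment": the same for the moment, N m; "grip_width": finger opening in m.
Only numpy, scipy, OpenCV 4.12 (cv2) and the standard library are available. Lean on these libraries where they do the work, as an engineer would, in place of code of your own. Each camera call takes 0.05 s, during which the arm holds its last target.

### The job

The orange dibber stands too deep in the green tilting tube to be gripped. Slide the grey tray up close in front of the stand, then tip the tube far over so that the dibber slides out into the tray and never lands on the bench, and ease the tube back upright without letting it swing back freely. Leave the dibber lying wholly inside the tray, the tray flat on the bench, and do not disturb the pot, the bottle and the label box.

Things in the scene. Friction and masses are not known exactly. Their poses are not given: they have to be found in the camera images.
- stand: Fixed stand. Steel foot plate 120 mm (x) by 100 mm, 12 mm high, from 60 mm behind the origin (-y) to 40 mm in front (+y); two aluminium cheeks (50 mm wide in y, 180 mm high, outer faces 40 mm off the middle) carry the tilting tube. Origin on the bench under the hinge. The tube tips towards the stand's own +y, which lies within 0.25 rad of world +y
- holder_hinge (a point): Hinge axis of the tube, midway between the cheeks, 160 mm over the bench; the axis runs along the stand's x
- holder (a joint): Tilt of the green tube: 0 = upright on a stop; grows to a stop at 2.35 rad as the mouth tips over to the stand's +y and then points down. The heavy foot (tube 0.6 kg) swings it back upright if let go; up to 6 N on its back 75 mm above the hinge holds it tipped. The bore is slick: the dibber slides out when the mouth slopes down 10 to 20 degrees; 2.2 rad is sure
- holder_mouth (a point): Middle of the open mouth of the green square tube (54 mm square outside, 44 mm bore, walls 5 mm, bore 170 mm deep). Turns with it; 100 mm above the hinge when upright (260 mm over the bench), and the tube's foot is then 90 mm below the hinge. At 2.2 rad the mouth's lower edge is about 75 mm over the bench and 65 mm in front of the hinge
- holder_back (a point): Point on the middle of the tube's flat back wall (the stand's -y side when upright), 75 mm above and 27 mm behind the hinge, marked by a yellow stripe: a good place to push. The wall is free above the cheeks
- dibber: Orange plastic dibber, 120 mm long, 60 g: square handle 22 mm wide and 72 mm long, then a tapering round point 18 mm down to 8 mm thick. Origin at the middle of the handle's flat end, its z axis towards the point. At the start it stands in the tube on its handle end, point up, the point 50 mm below the mouth
- dibber_tip (a point): The end of the dibber's point
- tray: Loose grey plastic open tray, 170 mm (x) by 260 mm (y) by 50 mm high, walls and floor 5 mm, 0.4 kg, flat on the bench in front of the stand. Origin at the middle of its underside. Its walls can be pinched from above. With its y axis along the stand's y and its near short wall about 5 mm from the foot plate (its origin 175 mm in front of the hinge), it catches the dibber
- table: The white bench top, its top at height 0
- pot: Bystander: terracotta plant pot 90 mm across, 85 mm high, origin at the middle of its underside
- bottle: Bystander: blue bottle 64 mm across, 150 mm high, origin at the middle of its underside
- label_box: Bystander: open wooden box for plant labels, 80 by 60 by 50 mm, origin at the middle of its underside

How it is judged:
On the way:
1. the tube is tipped over so that its mouth points downwards (past 1.75 rad) (value of joint holder above 1.75 rad), for 0.2 s.
At the end, for the whole second after the job is handed in: The tube is upright again (within 0.06 rad); the dibber rests wholly inside the tray, both of its ends between the tray's walls and below their rim (50 mm over the tray's underside); the tray lies flat on the bench (tilt under 0.05 rad); dibber and tray are still (value of joint holder below 0.06 rad and x of dibber in the frame of tray between -0.083 and 0.083 m and y of dibber in the frame of tray between -0.128 and 0.128 m and x of dibber_tip in the frame of tray between -0.083 and 0.083 m and y of dibber_tip in the frame of tray between -0.128 and 0.128 m and z of each of dibber, dibber_tip in the frame of tray below 0.05 m and angle between tray's own z axis and vertical below 0.05 rad and height (world z) of tray below 0.006 m and linear speed of dibber below 0.05 m/s and linear speed of tray below 0.03 m/s); the robot touches nothing.
It fails at once if the dibber touches the bench (contact force between dibber and table above 0.05 N).
It fails at once if the tube swings back freely (faster than 4 rad/s) (velocity of joint holder below -4 rad/s).
It fails at once if the pot, the bottle or the label box is moved by more than 30 mm (distance of any of pot, bottle, label_box from where it was at the start of the episode above 0.03 m).
It also fails if it takes over 72 s, if anything falls off the work surface, if the arm or the gripper's body presses on something with over 40 N, if the wrist force passes 120 N, or if a joint passes its speed limit or range.

## Working session

There is one attempt and no reset: what is moved stays moved. The work goes in short steps, Python scripts to look and compute and a shell command to move; the robot and the scene stay as the last step left them, time stands still between calls to the robot, and variables do not carry over. Pictures are saved under pics/ and viewed, and the job is handed in when it is done.

```bash
ls; mkdir -p pics
cat > h.py <<'E'
import numpy as np, cv2
from plant import state, snapshot, calibration, sign_off, hold_point_z
from scipy.spatial.transform import Rotation as R
def cam(name, st=None):
    c=calibration(name)
    if 'mount' in c:
        T=np.eye(4);T[:3,:3]=R.from_quat(st['orientation']).as_matrix();T[:3,3]=st['tcp_pos']
        M=T@np.array(c['mount'])
    else:
        M=np.eye(4);o=np.array(c['orientation']);M[:3,:3]=R.from_quat(o).as_matrix() if o.size==4 else o;M[:3,3]=c['origin']
    return c,M
def pt(c,M,d,u,v):
    z=d[v,u] if not np.isscalar(d) else d
    p=np.array([(u-c['cx'])/c['fx']*z,-(v-c['cy'])/c['fy']*z,-z,1])
    return (M@p)[:3]
def cloud(c,M,d):
    v,u=np.mgrid[0:d.shape[0],0:d.shape[1]]
    p=np.stack([(u-c['cx'])/c['fx']*d,-(v-c['cy'])/c['fy']*d,-d,np.ones_like(d)],-1)
    return (p@M.T)[...,:3]
def shot(name,tag):
    st=state();im,d=snapshot(name);cv2.imwrite(f'pics/{tag}.png',im)
    c,M=cam(name,st);np.savez(f'pics/{tag}.npz',d=d,M=M,P=cloud(c,M,d),im=im)
    return im,d,c,M
E
python3 - <<'E'
from h import *
print(state()); print(hold_point_z if not callable(hold_point_z) else hold_point_z())
for n in('side','top','wrist'):
    print(n,calibration(n)); shot(n,n+'0')
E
```

```text
pics
{'time': 0.0, 'joints': array([ 1.18279075,  0.41190087, -0.01273691,  1.59708485,  0.00562715,
        1.13429046, -0.08217798]), 'dq': array([-0.00062507, -0.00089602, -0.00057298,  0.00089093, -0.00167639,
        0.00021736, -0.00020142]), 'joint_efforts': array([ 3.54692511e-04, -6.00625563e+01,  6.82516079e-01, -2.99417925e+01,
        1.38733716e-02,  1.05941590e-02, -1.03742866e-05]), 'tcp_pos': array([ 0.19627183, -0.59278608,  0.19933568]), 'orientation': array([-0.69794279, -0.11318127,  0.6982197 , -0.11204957]), 'ft_force': array([ 0.18780529, -0.15333821, -0.00273725]), 'moment': array([0.07531448, 0.0040817 , 0.00253806]), 'grip_width': 0.08532696965158044}
0.0187
side {'fx': 393.8424269141728, 'fy': 393.8424269141728, 'cx': 317.10273490991784, 'cy': 197.76969744757244, 'origin': array([ 0.41998537, -0.86451016,  0.97330157]), 'orientation': array([ 0.40617523, -0.04351554, -0.09261285,  0.90804787])}
top {'fx': 437.28173472235017, 'fy': 437.28173472235017, 'cx': 323.63867682058935, 'cy': 199.92549306411618, 'origin': array([0.37651173, 0.00369057, 1.70105821]), 'orientation': array([-0.04593723,  0.04890923,  0.71045681, -0.70053464])}
wrist {'fx': 287.852237794065, 'fy': 287.852237794065, 'cx': 319.5148226693229, 'cy': 196.62462960525468, 'mount': array([[ 7.62351570e-05,  3.20566116e-01, -9.47226140e-01,
        -1.72616216e-01],
       [ 9.99999900e-01,  3.92181442e-04,  2.13206987e-04,
         2.41159137e-04],
       [ 4.39831449e-04, -9.47226061e-01, -3.20566054e-01,
        -8.15467261e-02],
       [ 0.00000000e+00,  0.00000000e+00,  0.00000000e+00,
         1.00000000e+00]])}
```

View pics/side0.png

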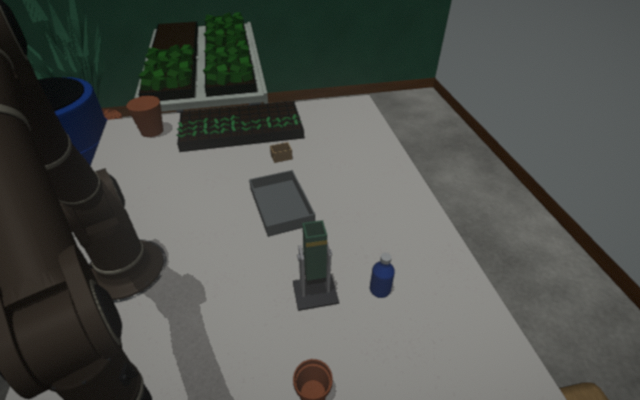

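View pics/top0.png

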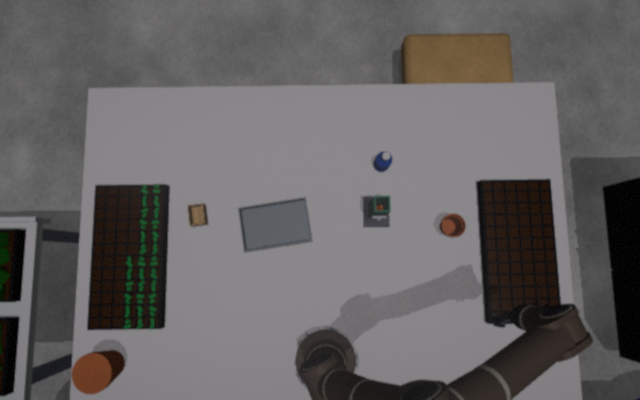

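The side view shows the stand at about (316,290), the tray at (282,202), the bottle at (382,278) and the pot at (313,380). In the top view the tray is at (276,224), the tube at (377,208) and the box at (198,214). Next I'll measure from the top depth.

Run:
```python
from h import *
z=np.load('pics/top0.npz');P=z['P'];im=z['im']
def box(name,r,zlo,zhi):
    v0,v1,u0,u1=r;p=P[v0:v1,u0:u1].reshape(-1,3);p=p[(p[:,2]>zlo)&(p[:,2]<zhi)]
    (c,s,a)=cv2.minAreaRect(p[:,:2].astype(np.float32)); print(name,len(p),c,s,a,'z',np.percentile(p[:,2],[5,50,95]).round(3))
    print(cv2.boxPoints((c,s,a)).round(3).tolist())
print('bench',P[250:280,300:340].reshape(-1,3).mean(0))
box('tray rim',(185,265,225,325),.03,.07)
box('tray',(185,265,225,325),-.0,.03)
box('tube',(180,240,350,400),.2,.3)
box('cheeks',(180,240,350,400),.165,.19)
box('foot',(180,240,350,400),.006,.02)
box('bottle',(145,180,365,400),.05,.2)
box('pot',(205,245,430,475),.07,.1)
box('lbox',(195,235,180,215),.03,.07)
b=cv2.resize(im[140:260,220:480],None,fx=3,fy=3,interpolation=cv2.INTER_CUBIC);cv2.imwrite('pics/topcrop.png',cv2.convertScaleAbs(b,alpha=1.8))
s=cv2.imread('pics/side0.png')[140:330,220:420];cv2.imwrite('pics/sidecrop.png',cv2.convertScaleAbs(cv2.resize(s,None,fx=3,fy=3,interpolation=cv2.INTER_CUBIC),alpha=1.8))
```

```text
bench [0.3557726  0.01436683 0.00545442]
tray rim 401 (0.5121672749519348, 0.18318188190460205) (0.17046096920967102, 0.2602999806404114) 8.306459426879883 z [0.033 0.048 0.056]
[[0.4090000092983246, 0.30000001192092896], [0.44699999690055847, 0.041999999433755875], [0.6150000095367432, 0.06700000166893005], [0.578000009059906, 0.3240000009536743]]
tray 4733 (0.5141584873199463, 0.18981677293777466) (0.39004096388816833, 0.30815064907073975) 89.1795654296875 z [0.    0.004 0.011]
[[0.3569999933242798, -0.003000000026077032], [0.6650000214576721, -0.007000000216066837], [0.6710000038146973, 0.382999986410141], [0.3630000054836273, 0.3869999945163727]]
tube 216 (0.5585100650787354, -0.19642791152000427) (0.055511750280857086, 0.05508852377533913) 0.7914827466011047 z [0.209 0.253 0.264]
[[0.5299999713897705, -0.16899999976158142], [0.531000018119812, -0.2240000069141388], [0.5870000123977661, -0.2240000069141388], [0.5860000252723694, -0.16899999976158142]]
cheeks 99 (0.5574222803115845, -0.19408464431762695) (0.050019048154354095, 0.08947229385375977) 89.30797576904297 z [0.167 0.179 
[... 713 characters left out ...]
27], [0.777999997138977, -0.20200000703334808], [0.7179999947547913, -0.19900000095367432]]
pot 136 (0.4957624077796936, -0.4824237525463104) (0.08854679763317108, 0.08858121931552887) 45.67021179199219 z [0.072 0.083 0.09 ]
[[0.43299999833106995, -0.4830000102519989], [0.4970000088214874, -0.5450000166893005], [0.5580000281333923, -0.4819999933242798], [0.4950000047683716, -0.41999998688697815]]
lbox 143 (0.5537376999855042, 0.4810324013233185) (0.08120857179164886, 0.06270445138216019) 8.11600112915039 z [0.032 0.046 0.053]
[[0.5090000033378601, 0.5059999823570251], [0.5180000066757202, 0.4440000057220459], [0.5979999899864197, 0.4560000002384186], [0.5899999737739563, 0.5180000066757202]]
```

View pics/wrist0.png

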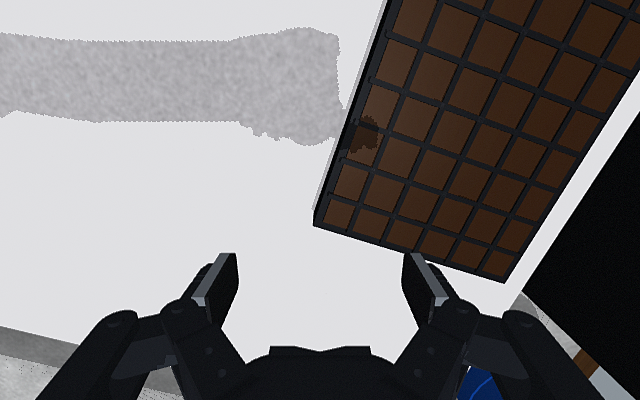

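View pics/topcrop.png

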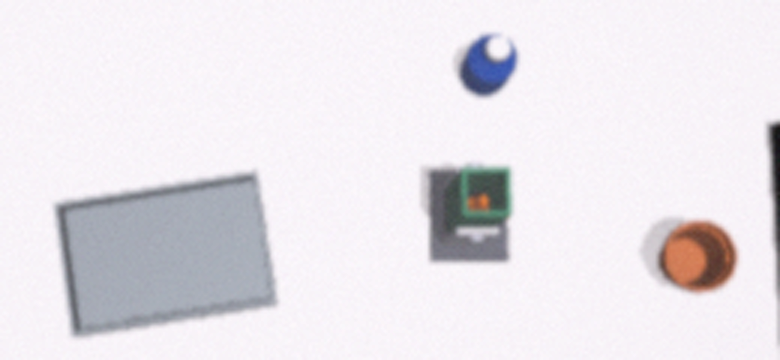

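View pics/sidecrop.png

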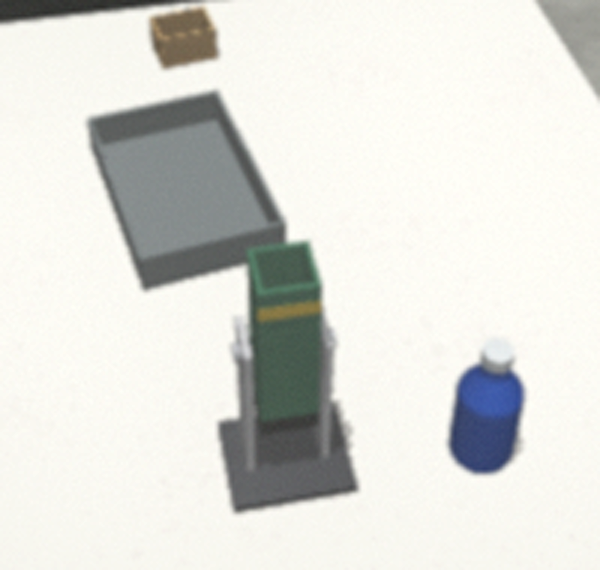

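The top crop shows the foot plate corners at (430,170), (430,261) and (508,261), square to the image. The orange dibber is in the tube at (478,202), and the tube mouth spans 460–510 × 168–218. The side crop shows the plate's front-bottom corners at (237,508) and (356,488), with the yellow stripe at (290,311).

Run:
```python
from h import *
def ray(name,u,v,h):
    c,M=cam(name);d=M[:3,:3]@np.array([(u-c['cx'])/c['fx'],-(v-c['cy'])/c['fy'],-1]);o=M[:3,3]
    return (o+d*(h-o[2])/d[2]).round(4)
for u,v in[(430,170),(430,261),(508,261)]: print('top foot',ray('top',220+u/3-.33,140+v/3-.33,.012))
for u,v in[(237,508),(356,488),(220,423)]: print('side foot',ray('side',220+u/3-.33,140+v/3-.33,.012 if v==423 else .0))
for u,v in[(88,120),(219,93),(285,226),(142,264)]: print('side tray rim',ray('side',220+u/3-.33,140+v/3-.33,.05))
for u,v in[(247,248),(310,242),(320,287),(255,293)]: print('side mouth',ray('side',220+u/3-.33,140+v/3-.33,.26))
for u,v in[(461,168),(509,168),(509,217),(461,217)]: print('top mouth',ray('top',220+u/3-.33,140+v/3-.33,.26))
for n in('side0','top0'):
    P=np.load(f'pics/{n}.npz')['P'].reshape(-1,3)
    k=(abs(P[:,0]-.5585)<.07)&(abs(P[:,1]+.2)<.09)
    q=P[k&(P[:,2]>.185)]; r=cv2.minAreaRect(q[:,:2].astype(np.float32));print(n,'tube',r,q[:,2].max())
    q=P[k&(P[:,2]<.018)&(P[:,2]>.009)]
    r=cv2.minAreaRect(q[:,:2].astype(np.float32));print(n,'foot',len(q),np.percentile(q,[1,99],axis=0).round(3))
    k=(abs(P[:,0]-.51)<.15)&(abs(P[:,1]-.183)<.17)&(P[:,2]>.03)
    print(n,'tray',cv2.minAreaRect(P[k][:,:2].astype(np.float32)))
st=state();print(R.from_quat(st['orientation']).as_matrix().round(3))
```

```text
top foot [ 0.6166 -0.1589  0.012 ]
top foot [ 0.4981 -0.1558  0.012 ]
top foot [ 0.4967 -0.2564  0.012 ]
side foot [ 0.4987 -0.2489  0.    ]
side foot [ 0.6135 -0.2503  0.    ]
side foot [ 0.4975 -0.1587  0.012 ]
side tray rim [0.407  0.2954 0.05  ]
side tray rim [0.5741 0.3169 0.05  ]
side tray rim [0.6081 0.0632 0.05  ]
side tray rim [0.445  0.0365 0.05  ]
side mouth [ 0.5285 -0.1675  0.26  ]
side mouth [ 0.5823 -0.1711  0.26  ]
side mouth [ 0.5792 -0.2235  0.26  ]
side mouth [ 0.5258 -0.2194  0.26  ]
top mouth [ 0.5831 -0.1695  0.26  ]
top mouth [ 0.5823 -0.2228  0.26  ]
top mouth [ 0.5277 -0.2209  0.26  ]
top mouth [ 0.5284 -0.1679  0.26  ]
side0 tube ((0.5554229021072388, -0.1955919861793518), (0.058960482478141785, 0.054625410586595535), 89.6976318359375) 0.2639897177194199
side0 foot 910 [[ 0.496 -0.255  0.009]
 [ 0.614 -0.159  0.017]]
side0 tray ((0.5095776319503784, 0.18397648632526398), (0.1712169200181961, 0.2693186104297638), 8.359087944030762)
top0 tube ((0.556273877620697, -0.19584563374519348), (0.06027764081954956, 0.05508047342300415), 2.3912010192871094) 0.2678442624793458
top0 foot 214 [[ 0.499 -0.254  0.009]
 [ 0.618 -0.128  0.018]]
top0 tray ((0.5121672749519348, 0.18318188190460205), (0.17046096920967102, 0.2602999806404114), 8.306459426879883)
[[-0.     0.314 -0.949]
 [ 0.001 -0.949 -0.314]
 [-1.    -0.001  0.   ]]
```

Estimates are hinge at about (0.556, -0.196) with stand yaw about -0.025, and tray centre at about (0.510, 0.181) with yaw 0.146. The two cameras agree and the sizes match the given ones. I'll move over the tray's far wall first.

```bash
python3 -m pendant '[0,-0.0317,-0.0234,0,100,0,-0.0317,-0.0234,0,100,0,-0.0317,-0.0234,0,100,0,-0.0317,-0.0234,0,100,0,-0.0317,-0.0234,0,100,0,-0.0317,-0.0234,0,100,0,-0.0317,-0.0234,0,100,0,-0.0317,-0.0234,0,100]'
python3 -m pendant '[0,-0.0317,-0.0234,0,100,0,-0.0317,-0.0234,0,100,0,-0.0317,-0.0234,0,100,0,-0.0317,-0.0234,0,100,0,-0.0317,-0.0234,0,100,0,-0.0317,-0.0234,0,100,0,-0.0317,-0.0234,0,100,0,-0.0317,-0.0234,0,100]'
```

```text
time: 0.82
tcp_pos: [0.2944, -0.2918, 0.2001]
orientation: [-0.698, -0.112, 0.698, -0.113]
ft_force: [1.2, 0.4, -0.2]
grip_width: 0.0853
time: 1.48
tcp_pos: [0.3925, 0.0077, 0.2004]
orientation: [0.698, 0.112, -0.698, 0.113]
ft_force: [0.7, -0.9, 0.2]
grip_width: 0.0856
```

```bash
python3 -m pendant '[0,-0.0317,-0.0234,0.03,100,0,-0.0317,-0.0225,0.03,100,0,-0.0317,-0.0215,0.03,100,0,-0.0317,-0.0207,0.03,100,0,-0.0322,-0.0198,0.03,100,0,-0.0322,-0.019,0.023,100,0,-0.0322,-0.018,0,100,0,-0.0322,-0.017,0,100]'
python3 - <<'E'
from h import *
st=state();print(st['tcp_pos'],st['joints'].round(3));print(R.from_quat(st['orientation']).as_matrix().round(3))
shot('wrist','wrist1')
E
```

```text
time: 2.15
tcp_pos: [0.4948, 0.2926, 0.1997]
orientation: [-0.705, -0.051, 0.705, -0.052]
ft_force: [0.7, -0.7, 1.1]
grip_width: 0.0854
[0.49475555 0.29263715 0.19969572] [-0.091  0.415 -0.703  1.686  0.29   1.148 -2.297]
[[-0.     0.146 -0.989]
 [-0.001 -0.989 -0.146]
 [-1.     0.     0.   ]]
```

View pics/wrist1.png

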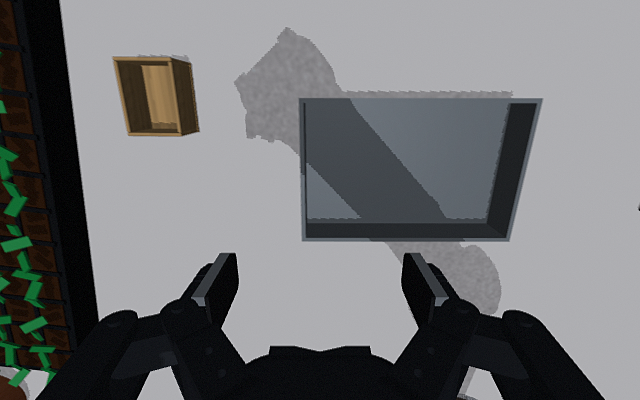

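Run:
```python
from h import *
z=np.load('pics/wrist1.npz');M=z['M'];d=z['d'];c=calibration('wrist')
def ray(u,v,h):
    dd=M[:3,:3]@np.array([(u-c['cx'])/c['fx'],-(v-c['cy'])/c['fy'],-1]);o=M[:3,3]
    return (o+dd*(h-o[2])/dd[2]).round(4)
q=[ray(u,v,.05) for u,v in[(301,98),(303,240),(511,240),(541,98)]];print(q)
q=np.array(q);print(q.mean(0),(q[0]+q[1])/2, [np.linalg.norm(q[i]-q[(i+1)%4]).round(4) for i in range(4)])
for a,b in((1,0),(2,3)): e=q[b]-q[a];print(np.arctan2(e[1],e[0]))
e=q[0]-q[3];print(np.arctan2(-e[0],e[1])); e=q[1]-q[2];print(np.arctan2(-e[0],e[1]))
```

```text
[array([0.5738, 0.3236, 0.05  ]), array([0.4081, 0.3003, 0.05  ]), array([0.4457, 0.0439, 0.05  ]), array([0.6107, 0.0721, 0.05  ])]
[0.509575 0.184975 0.05    ] [0.49095 0.31195 0.05   ] [np.float64(0.1673), np.float64(0.2591), np.float64(0.1674), np.float64(0.2542)]
0.13969962744464956
0.16927358036023565
0.1456802790158988
0.14560801770454826
```

Corner heights, sizes and yaw agree (centre (0.510, 0.184), yaw 0.146), and the far wall's middle is at (0.491, 0.310). Descending now.

```bash
python3 -m pendant '[0.03,-0.009,0.0008,0,100,0.035,-0.0084,0.0007,0,100,0.035,0,0,0,100,0.035,0,0,0,100,0.025,0,0,0,100,0.015,0,0,0,100,0.007,0,0,0,100,0,0,0,0,100]'
python3 -m pendant '[0,0,0,0,50,0,0,0,0,20,0,0,0,0,0,0,0,0,0,0,0,0,0,0,0,0,0,0,0,0,0,0,0,0,0,0,0,0,0,0]' 50
python3 - <<'E'
from h import *
st=state();print(st['tcp_pos'],st['grip_width']);shot('side','side2');shot('wrist','wrist2')
E
```

```text
time: 2.87
tcp_pos: [0.4892, 0.3074, 0.0165]
orientation: [-0.704, -0.051, 0.706, -0.052]
ft_force: [0.8, -0.4, 0.3]
grip_width: 0.085
time: 3.53
tcp_pos: [0.4905, 0.3092, 0.019]
orientation: [0.706, 0.052, -0.705, 0.052]
ft_force: [-0.3, 1.0, 6.3]
grip_width: 0.0001
[0.49053734 0.30916142 0.01904091] 0.00012644977693700832
```

View pics/wrist2.png

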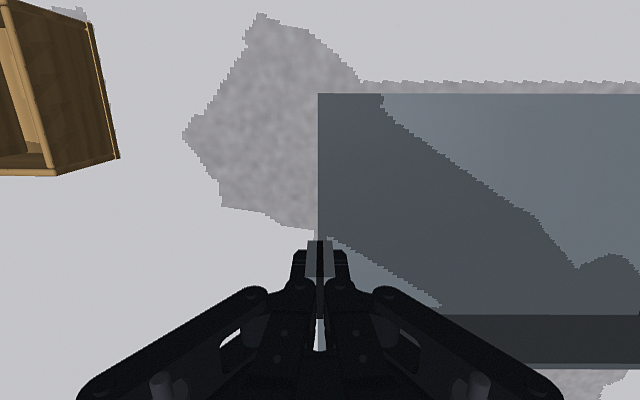

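Run:
```python
from h import *
im=cv2.imread('pics/wrist2.png')[200:380,220:420];cv2.imwrite('pics/w2c.png',cv2.convertScaleAbs(cv2.resize(im,None,fx=4,fy=3.3,interpolation=cv2.INTER_CUBIC),alpha=1.6))
im=cv2.imread('pics/side2.png')[100:260,180:380];cv2.imwrite('pics/s2c.png',cv2.convertScaleAbs(cv2.resize(im,None,fx=4,fy=3.6,interpolation=cv2.INTER_CUBIC),alpha=1.6))
```

```text
(no output)
```

View pics/w2c.png

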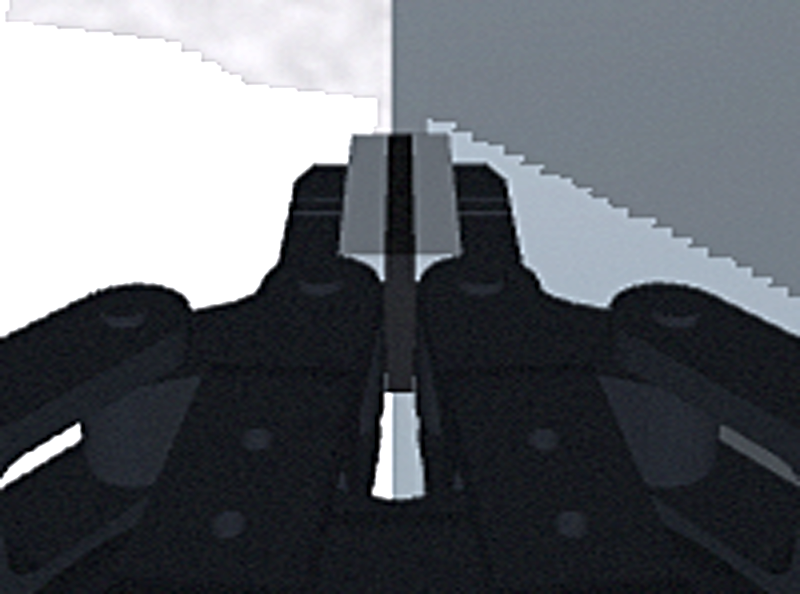

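View pics/s2c.png

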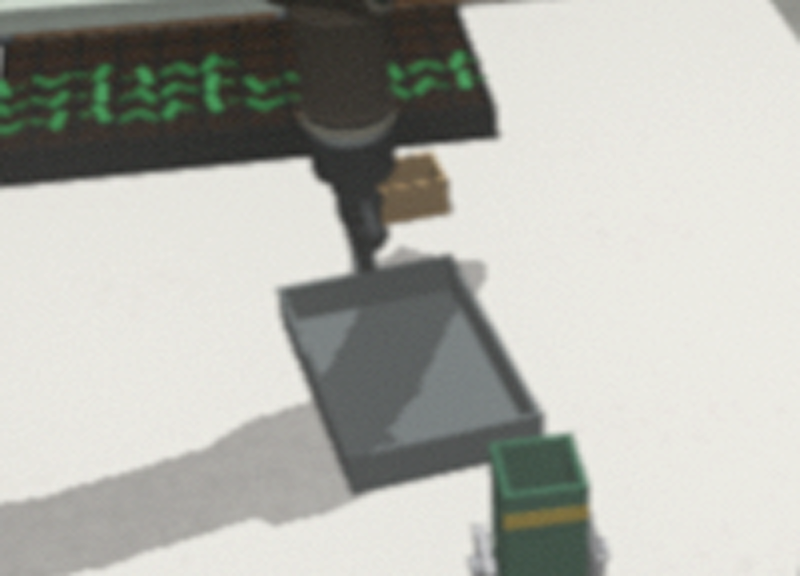

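Run:
```python
from h import *
z=np.load('pics/wrist2.npz');P=z['P'];d=z['d']
for v in(120,160,200,225):
  print(v,[ (u,*P[v,u].round(3)) for u in (300,310,315,318,321,324,327,330,340)])
for v in(250,265,290): print(v,[(u,*P[v,u].round(3)) for u in (305,312,318,320,326,332)])
z=np.load('pics/side2.npz');P=z['P']
for v in range(164,184,2): print(v,[(u,*P[v,u].round(3)) for u in (260,266,270,274)])
```

```text
120 [(300, np.float64(0.557), np.float64(0.331), np.float64(-0.001)), (310, np.float64(0.558), np.float64(0.325), np.float64(-0.001)), (315, np.float64(0.558), np.float64(0.322), np.float64(-0.002)), (318, np.float64(0.562), np.float64(0.32), np.float64(0.049)), (321, np.float64(0.562), np.float64(0.319), np.float64(0.048)), (324, np.float64(0.562), np.float64(0.317), np.float64(0.048)), (327, np.float64(0.562), np.float64(0.316), np.float64(0.047)), (330, np.float64(0.56), np.float64(0.312), np.float64(0.003)), (340, np.float64(0.561), np.float64(0.306), np.float64(0.004))]
160 [(300, np.float64(0.531), np.float64(0.328), np.float64(-0.0)), (310, np.float64(0.532), np.float64(0.321), np.float64(-0.001)), (315, np.float64(0.532), np.float64(0.318), np.float64(-0.001)), (318, np.float64(0.542), np.float64(0.317), np.float64(0.048)), (321, np.float64(0.543), np.float64(0.316), np.float64(0.048)), (324, np.float64(0.543), np.float64(0.314), np.float64(0.049)), (327, np.float64(0.543), np.float64(0.313), np.float64(0.049)), (330, np.float64(0.535), np.float64(0.308), np.float64(0.003)), 
[... 4278 characters left out ...]
np.float64(0.47), np.float64(0.303), np.float64(0.041)), (270, np.float64(0.485), np.float64(0.304), np.float64(0.039)), (274, np.float64(0.5), np.float64(0.304), np.float64(0.036))]
180 [(260, np.float64(0.447), np.float64(0.298), np.float64(0.04)), (266, np.float64(0.469), np.float64(0.306), np.float64(0.03)), (270, np.float64(0.484), np.float64(0.303), np.float64(0.03)), (274, np.float64(0.499), np.float64(0.305), np.float64(0.026))]
182 [(260, np.float64(0.446), np.float64(0.299), np.float64(0.03)), (266, np.float64(0.469), np.float64(0.304), np.float64(0.022)), (270, np.float64(0.484), np.float64(0.306), np.float64(0.018)), (274, np.float64(0.499), np.float64(0.305), np.float64(0.016))]
```

Run:
```python
from h import *
c=calibration('wrist');m=np.linalg.inv(np.array(c['mount']))
for x in (0,-.01,-.0187,-.03,-.04):
  for zz in(0,-.011):
    p=m@np.array([x,0,zz,1]);print(x,zz,c['cx']+c['fx']*p[0]/-p[2],c['cy']-c['fy']*p[1]/-p[2])
for n in('wrist0','wrist2'):
    z=np.load(f'pics/{n}.npz');d=z['d'];C=np.array(c['mount'])
    P=cloud(c,C,d)
    for v in range(232,300,4): print(n,v,[P[v,u].round(3).tolist() for u in ((225,235,330) if n=='wrist0' else (312,320,328))])
```

```text
0 0 318.9607913641693 229.94824262040706
0 -0.011 318.9428084110733 214.4667616582915
-0.01 0 318.9294342583811 236.8210952098266
-0.01 -0.011 318.9098612319256 220.6467526449326
-0.0187 0 318.89934339659044 243.41641235332858
-0.0187 -0.011 318.8781826851546 226.5887828453624
-0.03 0 318.8556681747188 252.9891504676571
-0.03 -0.011 318.8320949481083 235.23358361157767
-0.04 0 318.8118797474056 262.58670095839926
-0.04 -0.011 318.78575879114044 243.9249811704792
wrist0 232 [[0.202, -0.135, 0.099], [0.201, -0.12, 0.098], [0.201, 0.015, 0.098]]
wrist0 236 [[0.201, -0.135, 0.104], [0.2, -0.121, 0.104], [0.2, 0.015, 0.104]]
wrist0 240 [[0.201, -0.136, 0.111], [0.201, -0.122, 0.111], [0.202, 0.015, 0.112]]
wrist0 244 [[0.201, -0.137, 0.117], [0.199, -0.122, 0.117], [0.201, 0.015, 0.117]]
wrist0 248 [[0.201, -0.137, 0.124], [0.201, -0.123, 0.124], [0.201, 0.016, 0.124]]
wrist0 252 [[0.2, -0.138, 0.13], [0.202, -0.124, 0.131], [0.2, 0.016, 0.13]]
wrist0 256 [[-0.05, -0.045, -0.01], [-0.045, -0.042, -0.007], [0.201, 0.016, 0.137]]
wrist0 260 [[-0.054, -0.044, -0.01], [-0.046, -0.042, -0.005]
[... 1526 characters left out ...]
 -0.01]]
wrist2 268 [[-0.062, -0.003, -0.011], [-0.061, 0.001, -0.01], [-0.061, 0.004, -0.01]]
wrist2 272 [[-0.064, -0.003, -0.01], [-0.063, 0.001, -0.009], [-0.063, 0.004, -0.01]]
wrist2 276 [[-0.068, -0.003, -0.01], [-0.067, 0.001, -0.01], [-0.067, 0.004, -0.01]]
wrist2 280 [[-0.067, -0.003, -0.008], [-0.067, 0.001, -0.008], [-0.071, 0.004, -0.011]]
wrist2 284 [[-0.073, -0.003, -0.01], [-0.068, 0.001, -0.007], [-0.073, 0.004, -0.01]]
wrist2 288 [[-0.077, -0.003, -0.011], [-0.067, 0.001, -0.004], [-0.076, 0.004, -0.011]]
wrist2 292 [[-0.08, -0.003, -0.011], [-0.067, 0.001, -0.002], [-0.079, 0.004, -0.011]]
wrist2 296 [[-0.082, -0.002, -0.012], [-0.067, 0.001, -0.0], [-0.082, 0.004, -0.012]]
```

The picture and the contact agree that the shut finger ends really sit about 31 mm behind the reported TCP. The fingers shut empty on top of the rim (tips at z≈0.05, reported TCP z 0.019, width 0). I'll lift, open and go 31 mm deeper.

```bash
python3 -m pendant '[-0.012,0,0,0,0,0,0,0,0,100,0,0,0,0,100,0,0,0,0,100,0,0,0,0,100,0,0,0,0,100]' 50
python3 -m pendant '[0.02,0,0,0,100,0.015,0,0,0,100,0.008,0,0,0,100,0,0,0,0,0,0,0,0,0,0,0,0,0,0,0,0,0,0,0,0,0,0,0,0,0]'
python3 - <<'E'
from h import *
st=state();print(st['tcp_pos'],st['grip_width']);shot('wrist','wrist3')
im=cv2.imread('pics/wrist3.png');cv2.imwrite('pics/w3b.png',cv2.convertScaleAbs(im,alpha=1.5))
E
```

```text
time: 4.13
tcp_pos: [0.4901, 0.3079, 0.0299]
orientation: [-0.705, -0.052, 0.705, -0.052]
ft_force: [-0.2, -0.2, -0.1]
grip_width: 0.0605
time: 4.8
tcp_pos: [0.4907, 0.3084, -0.012]
orientation: [0.706, 0.052, -0.705, 0.052]
ft_force: [0.1, 0.4, -0.3]
grip_width: 0.0257
[ 0.49069104  0.30843253 -0.01202488] 0.025657475625645944
```

View pics/w3b.png

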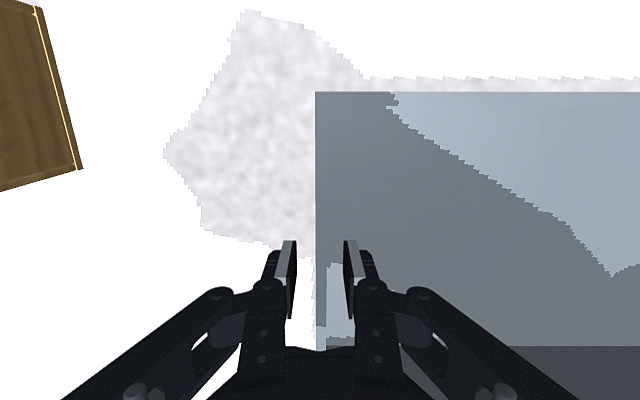

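The fingers at (290,280) and (352,280) now straddle the wall at (322,280) and are still closing.

```bash
python3 -m pendant '[0,0,0,0,0,0,0,0,0,0,0,0,0,0,0,0,0,0,0,0]' 60
python3 - <<'E'
from h import *
st=state();print(st['tcp_pos'],st['grip_width'],st['orientation'])
E
```

```text
time: 5.18
tcp_pos: [0.4906, 0.3082, -0.0122]
orientation: [0.705, 0.052, -0.705, 0.052]
ft_force: [0.5, -1.7, 5.5]
grip_width: 0.0041
[ 0.49059173  0.30817474 -0.01221082] 0.004059359834712457 [ 0.70549459  0.05178085 -0.70492307  0.05176471]
```

```bash
python3 -m pendant '[0,0,0,0.03,0,0,0,0,0.03,0,0,0,0,0.03,0,0,0,0,0.03,0,0,0,0,0.03,0,0,0,0,0.021,0,0,0,0,0,0]'
python3 -m pendant '[0,0.01,-0.004,0,0,0,0.0165,-0.0065,0,0,0,0.0165,-0.0065,0,0,0,0.0165,-0.0065,0,0,0,0.0165,-0.0065,0,0,0,0.0165,-0.0065,0,0,0,0.0165,-0.0065,0,0,0,0.0165,-0.0065,0,0]'
python3 -m pendant '[0,0.0165,-0.0065,0,0,0,0.0165,-0.0065,0,0,0,0.01,-0.005,0,0,0,0.005,-0.003,0,0,0,0,0,0,0]'
cat > tray.py <<'E'
from h import *
import sys
tag=sys.argv[1]
st=state();print(st['tcp_pos'],st['grip_width'])
for n in('side','top'):
    im,d,c,M=shot(n,tag+n);P=np.load(f'pics/{tag+n}.npz')['P'].reshape(-1,3)
    cv2.imwrite(f'pics/{tag+n}c.png',cv2.convertScaleAbs(cv2.resize(im[140:330,220:420] if n=='side' else im[140:260,220:480],None,fx=3,fy=3,interpolation=cv2.INTER_CUBIC),alpha=1.8))
E
python3 tray.py a
```

```text
time: 5.77
tcp_pos: [0.4912, 0.3086, -0.0122]
orientation: [0.708, -0.009, -0.706, -0.01]
ft_force: [2.5, 0.2, 5.4]
grip_width: 0.0041
time: 6.43
tcp_pos: [0.5364, 0.1831, -0.0122]
orientation: [-0.707, 0.008, 0.707, 0.01]
ft_force: [-1.7, 5.6, 6.8]
grip_width: 0.0043
time: 6.85
tcp_pos: [0.5569, 0.1325, -0.0123]
orientation: [0.707, -0.009, -0.707, -0.01]
ft_force: [0.1, -0.1, 8.8]
grip_width: 0.0042
[ 0.55694278  0.13248168 -0.0122658 ] 0.004189268972199638
```

View pics/asidec.png

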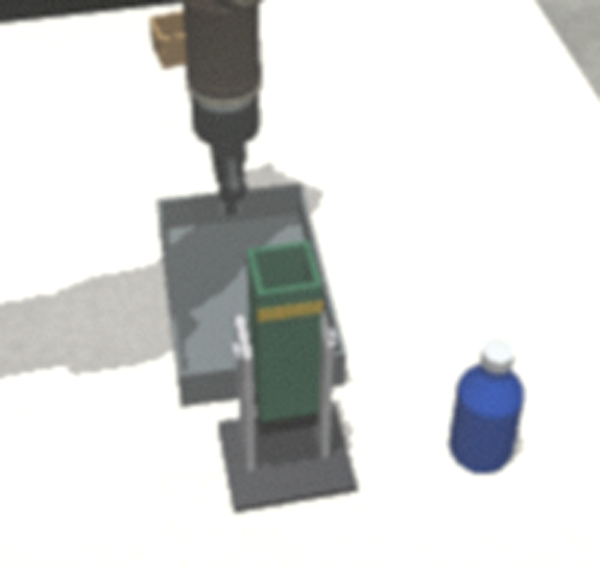

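View pics/atopc.png

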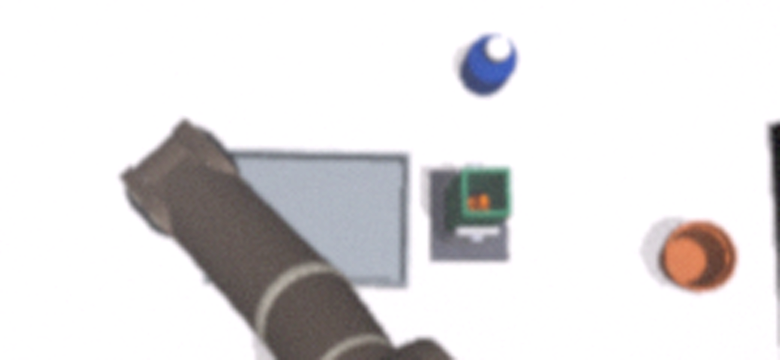

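The top crop shows the tray's near wall from (408,155) to (406,285), parallel to the foot plate's front edge at u=430. I'll measure the remaining gap.

Run:
```python
from h import *
def ray(name,u,v,h):
    c,M=cam(name);d=M[:3,:3]@np.array([(u-c['cx'])/c['fx'],-(v-c['cy'])/c['fy'],-1]);o=M[:3,3]
    return (o+d*(h-o[2])/d[2]).round(4)
f=lambda n,u,v,h: ray(n,220+u/3-.33,140+v/3-.33,h)
print([f('top',u,v,.05).tolist() for u,v in[(409,154),(407,286),(232,150)]])
print([f('side',u,v,.05).tolist() for u,v in[(158,200),(300,185),(179,376),(345,356)]])
print([f('side',u,v,.0).tolist() for u,v in[(183,405)]])
print([f('side',u,v,.012).tolist() for u,v in[(220,424)]])
for n in('aside','atop'):
    P=np.load(f'pics/{n}.npz')['P'].reshape(-1,3)
    k=(P[:,2]>.03)&(P[:,2]<.06)&(P[:,1]<0.04)&(P[:,1]>-.158)&(abs(P[:,0]-.55)<.12)
    q=P[k]; print(n,len(q),q[:,:2].min(0),q[:,:2].max(0))
    for lo,hi in((.47,.51),(.51,.56),(.56,.6),(.6,.63)):
        s=q[(q[:,0]>lo)&(q[:,0]<hi)]; print(lo,np.sort(s[:,1])[:4].round(4) if len(s) else 0)
    k=(P[:,2]>.007)&(P[:,2]<.018)&(P[:,1]<-.12)&(P[:,1]>-.19)&(abs(P[:,0]-.556)<.07)
    print('foot',np.sort(P[k][:,1])[-8:].round(4))
    m=(P[:,2]>.03)&(P[:,2]<.06)&(P[:,1]<0.3)&(P[:,1]>-.158)
    q=P[m&(abs(P[:,0]-.64)<.03)];print('+x side wall x', q[:,0].max() if len(q) else 0)
```

```text
[[0.6321, -0.129, 0.05], [0.4643, -0.1225, 0.05], [0.6404, 0.0963, 0.05]]
[[0.4742, 0.134, 0.05], [0.6387, 0.1265, 0.05], [0.4638, -0.1229, 0.05], [0.6299, -0.1312, 0.05]]
[[0.4652, -0.1204, 0.0]]
[[0.4973, -0.1599, 0.012]]
aside 300 [ 0.46384238 -0.13021765] [0.63929324 0.03926011]
0.47 [-0.1262 -0.126  -0.1257 -0.1256]
0.51 [-0.1273 -0.1272 -0.1264 -0.1259]
0.56 0
0.6 [-0.1302 -0.1295 -0.1292 -0.1289]
foot [-0.1221 -0.1221 -0.1218 -0.1214 -0.1214 -0.1212 -0.1204 -0.1203]
+x side wall x 0.6426735369863392
atop 188 [ 0.46803223 -0.12934194] [0.64246005 0.0390483 ]
0.47 [-0.1226 -0.1224 -0.1222 -0.1222]
0.51 [-0.1275 -0.1273 -0.1273 -0.1272]
0.56 [-0.1284 -0.1283 -0.1282 -0.1281]
0.6 [-0.1293 -0.1291 -0.1284 -0.1284]
foot [-0.1213 -0.1213 -0.1211 -0.1209 -0.1208 -0.1206 -0.1201 -0.12  ]
+x side wall x 0.64378155472176
```

```bash
python3 -m pendant '[0,0.005,-0.002,-0.01,0,0,0.007,-0.002,0,0,0,0.006,-0.002,0,0,0,0.004,0,0,0,0,0.003,0,0,0,0,0,0,0,0]'
python3 tray.py b
```

```text
time: 7.45
tcp_pos: [0.5623, 0.1092, -0.0122]
orientation: [0.707, -0.004, -0.707, -0.006]
ft_force: [-0.1, 4.6, 7.7]
grip_width: 0.0041
[ 0.56229227  0.10919468 -0.01221749] 0.0041091739152001915
```

View pics/btopc.png

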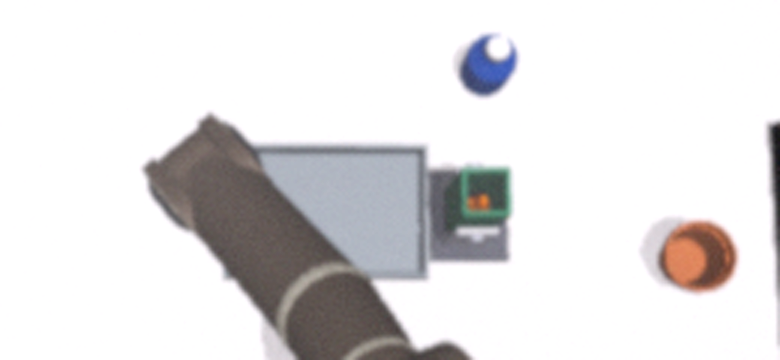

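View pics/bsidec.png

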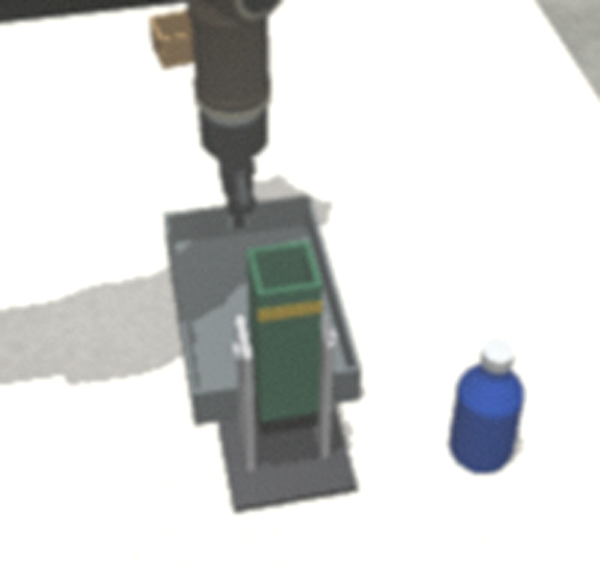

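The tray sits parallel to the stand, with its near wall at u≈426 against the plate at 430. That is a gap of about 7 mm. Now releasing and rising.

```bash
python3 -m pendant '[0,0,0,0,60,0,0,0,0,60,0,0,0,0,60,0,0,0,0,60,0,0,0,0,60,-0.01,0,0,0,60,-0.03,0,0,0,60,-0.04,0,0,0,60]'
python3 -m pendant '[-0.04,0,0,0,60,-0.04,0,0,0,0,-0.04,0,0,-0.1,0,-0.04,0,0,-0.12,0,-0.03,0,0,-0.12,0,-0.015,0,0,-0.12,0,0,0,0,-0.12,0,0,0,0,-0.12,0]'
python3 - <<'E'
from h import *
st=state();print(st['tcp_pos'],st['joints'].round(2));print(R.from_quat(st['orientation']).as_matrix().round(3))
E
```

```text
time: 8.22
tcp_pos: [0.5597, 0.1073, 0.066]
orientation: [-0.705, 0.005, 0.709, 0.005]
ft_force: [0.6, -0.3, 0.7]
grip_width: 0.0515
time: 8.88
tcp_pos: [0.5624, 0.1082, 0.2745]
orientation: [0.666, 0.239, -0.664, 0.24]
ft_force: [-0.4, -0.3, -0.3]
grip_width: -0.0003
[0.56239459 0.10818131 0.27454723] [ 0.35  0.38 -0.83  1.59  0.29  1.3  -1.41]
[[ 0.003  0.638 -0.77 ]
 [-0.    -0.77  -0.638]
 [-1.     0.002 -0.002]]
```

```bash
python3 -m pendant '[0,0,0,-0.122,0,0,0,0,-0.122,0,0,0,0,-0.122,0,0,0,0,-0.122,0,0,0,0,-0.122,0,0,0,0,-0.122,0,0,0,0,-0.122,0,0,0,0,0,0]'
python3 - <<'E'
from h import *
st=state();print(st['tcp_pos'],st['joints'].round(2));print(R.from_quat(st['orientation']).as_matrix().round(3))
shot('wrist','wrist4')
E
```

```text
time: 9.55
tcp_pos: [0.5618, 0.1078, 0.2726]
orientation: [-0.506, -0.494, 0.506, -0.494]
ft_force: [-0.5, -0.3, -0.3]
grip_width: -0.0
[0.56179324 0.10778896 0.27264469] [ 0.46  0.44 -1.02  1.58  0.38  1.34 -0.63]
[[-0.     1.    -0.025]
 [-0.    -0.025 -1.   ]
 [-1.    -0.     0.   ]]
```

View pics/wrist4.png

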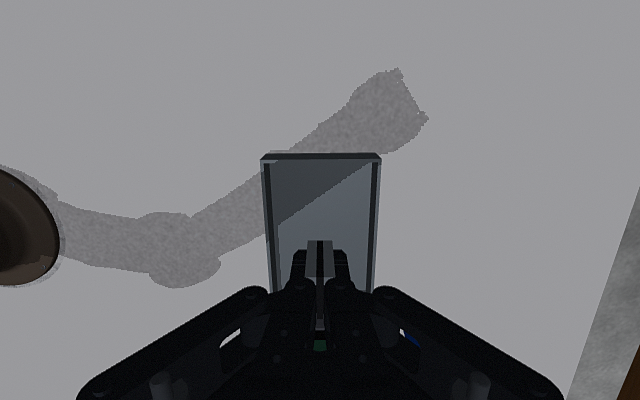

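```bash
python3 -m pendant '[0,0,0.03,0,0,0,0,0.04,0,0,0,0,0.04,0,0,0,0,0.04,0,0,0,0,0.04,0,0,0,0,0.04,0,0,0,0,0.04,0,0,0,0,0.04,0,0]'
python3 -m pendant '[0,0,0.03,0,0,0,0,0.025,0,0,0,0,0.013,0,0,0,0,0,0,0]'
python3 - <<'E'
from h import *
st=state();print(st['tcp_pos'],st['joints'].round(2))
shot('wrist','wrist5')
E
```

```text
time: 10.27
tcp_pos: [0.5519, -0.204, 0.2728]
orientation: [-0.509, -0.491, 0.509, -0.491]
ft_force: [0.9, -0.1, 0.1]
grip_width: -0.0005
time: 10.6
tcp_pos: [0.5495, -0.2735, 0.2717]
orientation: [-0.509, -0.49, 0.51, -0.49]
ft_force: [-0.0, -0.5, -0.7]
grip_width: 0.0002
[ 0.54952403 -0.27354111  0.27173342] [ 1.02  0.5  -0.94  1.48  0.41  1.37  0.01]
```

View pics/wrist5.png

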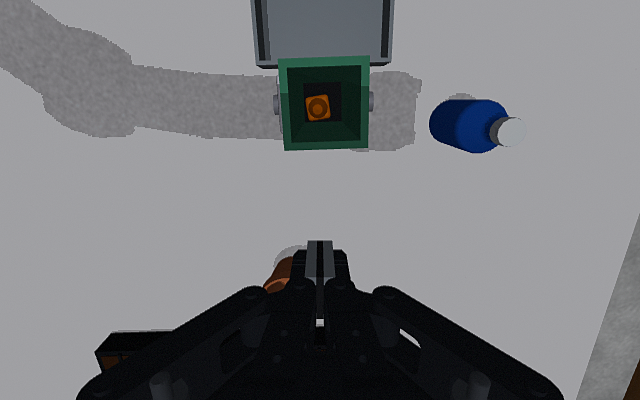

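The wrist picture shows the mouth's outer corners at (278,58), (370,56), (368,148) and (285,151). The dibber is inside, and the tray lies in front at the top.

Run:
```python
from h import *
z=np.load('pics/wrist5.npz');M=z['M'];P=z['P'].reshape(-1,3);c=calibration('wrist')
def ray(u,v,h):
    dd=M[:3,:3]@np.array([(u-c['cx'])/c['fx'],-(v-c['cy'])/c['fy'],-1]);o=M[:3,3]
    return (o+dd*(h-o[2])/dd[2]).round(4)
q=np.array([ray(u,v,.26) for u,v in[(278,58),(370,56),(368,148),(285,151)]]);print(q,q.mean(0))
k=(P[:,2]>.254)&(P[:,2]<.266)&(abs(P[:,0]-.556)<.06)&(abs(P[:,1]+.196)<.05)
print(k.sum(),cv2.minAreaRect(P[k][:,:2].astype(np.float32)))
k=(P[:,2]>.04)&(P[:,2]<.058)&(abs(P[:,0]-.556)<.12)&(P[:,1]>-.165)
print('tray near y',np.percentile(P[k][:,1],[1,5]),np.percentile(P[k][:,0],[0.5,99.5]))
# push path
H=.16
def contact(t,s=.075,b=.027): return s*np.sin(t)-b*np.cos(t), s*np.cos(t)+b*np.sin(t)
def tilt(y,z,h=.011,b=.027):
    ts=np.linspace(0,2.6,2601); ok=np.ones_like(ts,bool)
    for cy in(y-h,y+h): ok&=(-cy*np.cos(ts)+z*np.sin(ts))>=b-1e-4
    return ts[ok][0] if ok.any() else None
for t in np.arange(0,2.31,.1):
    y,z=contact(t); w=np.clip((t-1.4)/.34,0,1); yy=y-.011+.022*w
    print(round(t,2),'tip rel hinge y %.4f z %.4f'%(yy,z),'tilt',tilt(yy,z))
```

```text
[[ 0.5286 -0.1679  0.26  ]
 [ 0.582  -0.169   0.26  ]
 [ 0.5816 -0.2223  0.26  ]
 [ 0.5285 -0.2221  0.26  ]] [ 0.555175 -0.195325  0.26    ]
3005 ((0.5547356605529785, -0.1949721723794937), (0.054183073341846466, 0.05414886027574539), 89.78174591064453)
tray near y [-0.15003596 -0.14869017] [0.47326836 0.64351307]
0.0 tip rel hinge y -0.0380 z 0.0750 tilt 0.0
0.1 tip rel hinge y -0.0304 z 0.0773 tilt 0.099
0.2 tip rel hinge y -0.0226 z 0.0789 tilt 0.199
0.3 tip rel hinge y -0.0146 z 0.0796 tilt 0.299
0.4 tip rel hinge y -0.0067 z 0.0796 tilt 0.399
0.5 tip rel hinge y 0.0013 z 0.0788 tilt 0.499
0.6 tip rel hinge y 0.0091 z 0.0771 tilt 0.599
0.7 tip rel hinge y 0.0167 z 0.0748 tilt 0.6990000000000001
0.8 tip rel hinge y 0.0240 z 0.0716 tilt 0.799
0.9 tip rel hinge y 0.0310 z 0.0678 tilt 0.899
1.0 tip rel hinge y 0.0375 z 0.0632 tilt 0.999
1.1 tip rel hinge y 0.0436 z 0.0581 tilt 1.099
1.2 tip rel hinge y 0.0491 z 0.0523 tilt 1.199
1.3 tip rel hinge y 0.0540 z 0.0461 tilt 1.299
1.4 tip rel hinge y 0.0583 z 0.0394 tilt 1.399
1.5 tip rel hinge y 0.0684 z 0.0322 tilt 1.5050000000000001
1.6 tip rel hinge y 0.0777 z 0.0248 tilt 1.603
1.7 tip rel hinge y 0.0863 z 0.0171 tilt 1.704
1.8 tip rel hinge y 0.0902 z 0.0093 tilt 1.799
1.9 tip rel hinge y 0.0907 z 0.0013 tilt 1.899
2.0 tip rel hinge y 0.0904 z -0.0067 tilt 1.999
2.1 tip rel hinge y 0.0894 z -0.0146 tilt 2.099
2.2 tip rel hinge y 0.0875 z -0.0223 tilt 2.199
2.3 tip rel hinge y 0.0849 z -0.0298 tilt 2.299
```

Hinge at (0.555, -0.195), and the mouth measures 54.2 mm square as it should. The tray's near wall is at y≈-0.150. I'll lower behind the tube and come up close to its back.

```bash
python3 -m pendant '[0.02,0.003,0,0,0,0.025,0.002,0,0,0,0.015,0,0,0,0,0.008,0,0,0,0,0,0,-0.015,0,0,0,0,-0.012,0,0,0,0,-0.008,0,0,0,0,0,0,0]'
python3 - <<'E'
from h import *
st=state();t=st['tcp_pos'];print(t,'rel',t[1]+.195,t[2]+.031-.16);im,*_=shot('side','side6');cv2.imwrite('pics/s6c.png',cv2.convertScaleAbs(cv2.resize(im[140:330,220:420],None,fx=3,fy=3,interpolation=cv2.INTER_CUBIC),alpha=1.8))
E
```

```text
time: 11.32
tcp_pos: [0.5577, -0.231, 0.2061]
orientation: [0.507, 0.493, -0.506, 0.494]
ft_force: [0.3, -0.2, -0.2]
grip_width: -0.0001
[ 0.55770379 -0.23104138  0.20609596] rel -0.036041375717555585 0.07709595703175631
```

View pics/s6c.png

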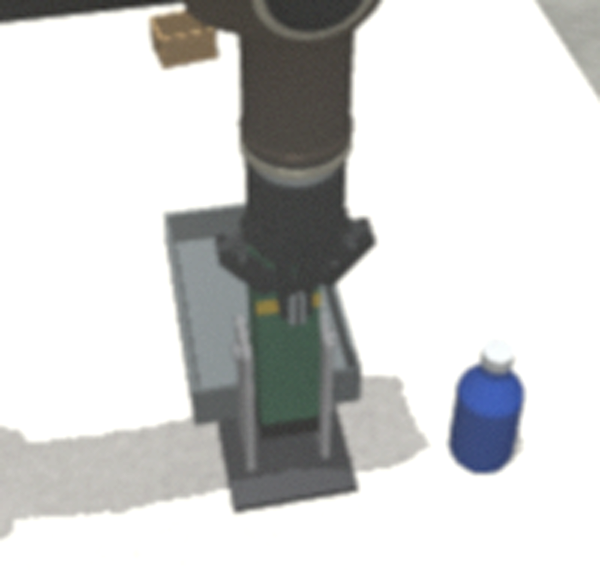

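The finger tips are at the yellow stripe (298,320), just about touching. I'll tip in slow steps.

```bash
python3 -m pendant '[-0.0005,0,-0.0056,0,0,-0.0016,0,-0.0078,0,0,-0.0007,0,-0.008,0,0,0,0,-0.0079,0,0,0.0008,0,-0.008,0,0,0.0017,0,-0.0078,0,0,0.0023,0,-0.0076,0,0,0.0032,0,-0.0073,0,0]'
python3 - <<'E'
from h import *
st=state();t=st['tcp_pos'];print(t,'rel',t[1]+.195,t[2]+.031-.16,st['ft_force']);im,*_=shot('side','side7');cv2.imwrite('pics/s7c.png',cv2.convertScaleAbs(cv2.resize(im[140:330,220:420],None,fx=3,fy=3,interpolation=cv2.INTER_CUBIC),alpha=1.8))
E
```

```text
time: 12.03
tcp_pos: [0.5586, -0.1743, 0.1991]
orientation: [0.508, 0.492, -0.508, 0.492]
ft_force: [-0.5, -0.1, 3.6]
grip_width: 0.0001
[ 0.55855337 -0.17432985  0.19909958] rel 0.020670149980576563 0.07009958297722074 [-0.49514685 -0.0508258   3.61104279]
```

View pics/s7c.png

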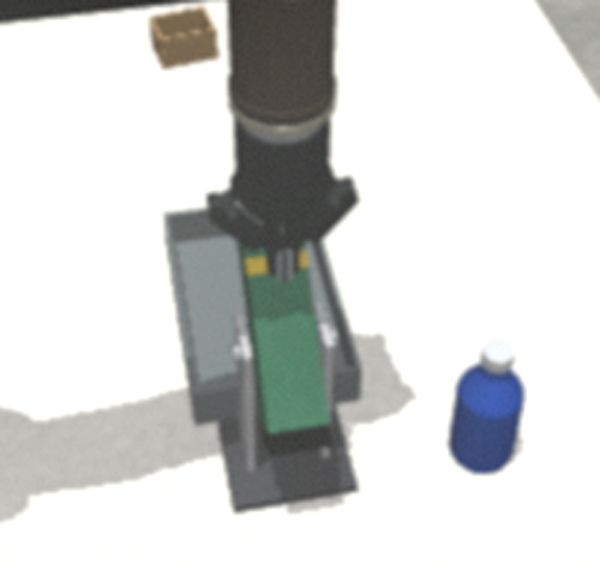

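The tube is tipped to about 0.8 rad with the fingers still at the stripe. Continuing.

```bash
python3 -m pendant '[0.0036,0,-0.0075,0,0,0.0044,0,-0.0070,0,0,0.0050,0,-0.0063,0,0,0.0056,0,-0.0057,0,0,0.0062,0,-0.005,0,0,0.0067,0,-0.0045,0,0,0.0072,0,-0.0101,0,0]'
python3 - <<'E'
from h import *
st=state();t=st['tcp_pos'];print(t,'rel',t[1]+.195,t[2]+.031-.16,st['ft_force'],st['joints'].round(2));im,*_=shot('side','side8');cv2.imwrite('pics/s8c.png',cv2.convertScaleAbs(cv2.resize(im[140:330,220:420],None,fx=3,fy=3,interpolation=cv2.INTER_CUBIC),alpha=1.8))
E
```

```text
time: 12.67
tcp_pos: [0.5597, -0.1297, 0.1594]
orientation: [-0.508, -0.492, 0.508, -0.492]
ft_force: [0.6, -2.1, 3.9]
grip_width: 0.0002
[ 0.55965254 -0.12966009  0.15941124] rel 0.06533991426693955 0.03041123771896309 [ 0.6190201  -2.05796116  3.85879381] [ 0.82  0.53 -0.93  1.73  0.47  1.13 -0.29]
```

View pics/s8c.png

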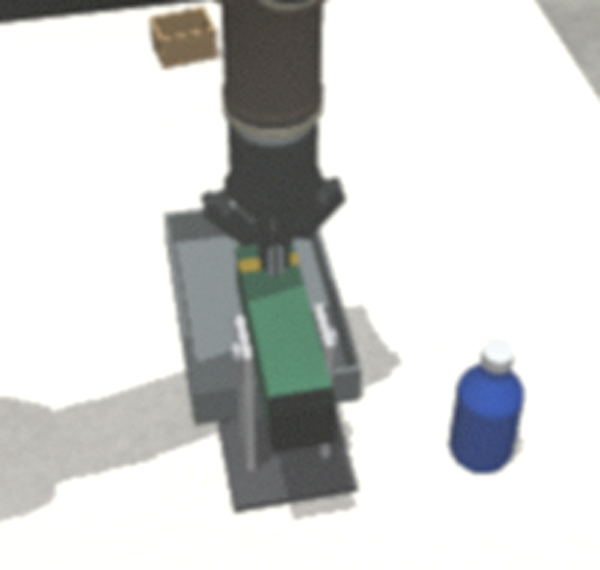

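The tube is now at about 1.5 rad. I'll tip it on to 2.2.

```bash
python3 -m pendant '[0.0056,0,-0.0124,0,0,0.0077,0,-0.0086,0,0,0.0078,0,-0.0039,0,0,0.008,0,-0.0005,0,0,0.008,0,0.0003,0,0,0.0079,0,0.001,0,0,0.0077,0,0.0019,0,0,0.002,0,0.0006,0,0]'
python3 - <<'E'
from h import *
st=state();t=st['tcp_pos'];print(t,'rel',t[1]+.195,t[2]+.031-.16,st['ft_force'],st['joints'].round(2));im,*_=shot('side','side9');cv2.imwrite('pics/s9c.png',cv2.convertScaleAbs(cv2.resize(im[140:330,220:420],None,fx=3,fy=3,interpolation=cv2.INTER_CUBIC),alpha=1.8))
shot('wrist','wrist9')
E
```

```text
time: 13.38
tcp_pos: [0.5595, -0.108, 0.1037]
orientation: [-0.507, -0.493, 0.508, -0.491]
ft_force: [-0.2, 3.1, 1.6]
grip_width: 0.0001
[ 0.55952226 -0.1080392   0.10369214] rel 0.08696080149202731 -0.025307860042598718 [-0.15798693  3.09565758  1.56892633] [ 0.75  0.59 -0.9   1.79  0.53  1.03 -0.38]
```

View pics/s9c.png

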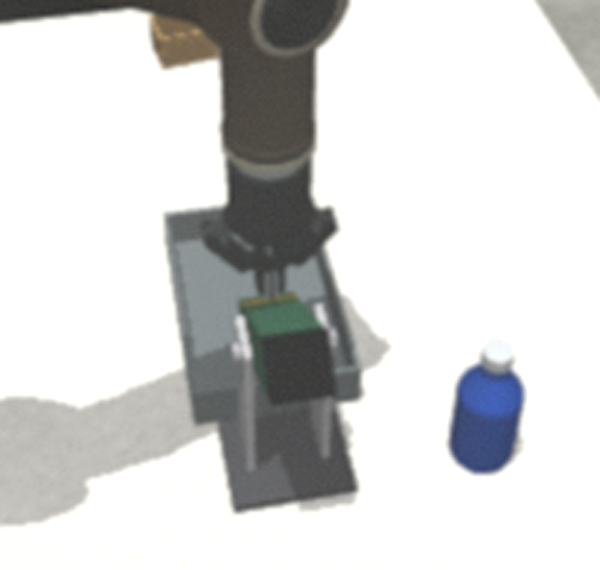

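View pics/wrist9.png

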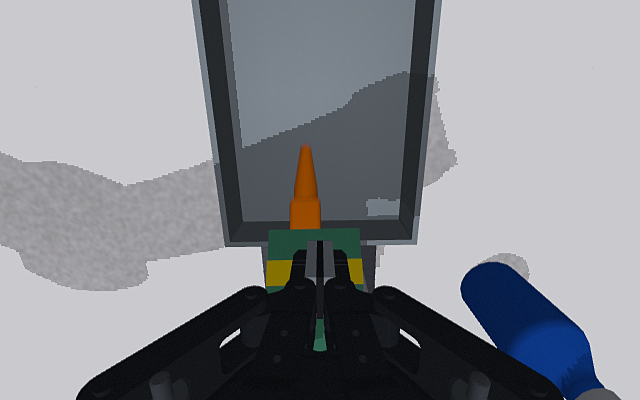

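The dibber is coming out over the tray, with its point at (305,148) and its handle emerging at (305,215). I'll hold and look again.

```bash
python3 -m pendant '[0,0,0,0,0,0,0,0,0,0,0,0,0,0,0,0,0,0,0,0,0,0,0,0,0,0,0,0,0,0,0,0,0,0,0,0,0,0,0,0]'
python3 - <<'E'
from h import *
st=state();print(st['tcp_pos'],st['ft_force']);shot('wrist','wrist10')
E
```

```text
time: 14.15
tcp_pos: [0.5605, -0.1078, 0.1057]
orientation: [-0.508, -0.492, 0.508, -0.492]
ft_force: [-1.2, 0.9, 3.5]
grip_width: -0.0001
[ 0.56051933 -0.10776969  0.10567736] [-1.17440712  0.85581535  3.45848193]
```

View pics/wrist10.png

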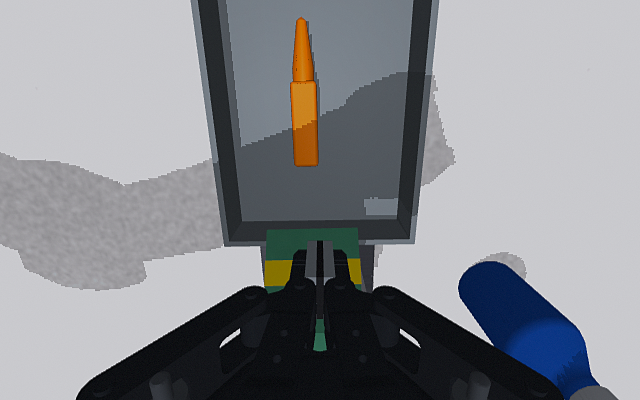

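The dibber lies flat in the tray, point at (302,20) and handle end at (305,165). I'll ease the tube back along the same path.

```bash
python3 -m pendant '[-0.006,0,-0.0016,0,0,-0.0079,0,-0.001,0,0,-0.008,0,-0.0003,0,0,-0.008,0,0.0005,0,0,-0.0078,0,0.0039,0,0,-0.0077,0,0.0086,0,0,-0.0056,0,0.0124,0,0]'
python3 -m pendant '[-0.0072,0,0.0101,0,0,-0.0067,0,0.0045,0,0,-0.0062,0,0.005,0,0,-0.0056,0,0.0057,0,0,-0.005,0,0.0063,0,0,-0.0044,0,0.007,0,0,-0.0036,0,0.0075,0,0]'
python3 - <<'E'
from h import *
st=state();t=st['tcp_pos'];print(t,'rel',t[1]+.195,t[2]+.031-.16,st['ft_force']);im,*_=shot('side','side11');cv2.imwrite('pics/s11c.png',cv2.convertScaleAbs(cv2.resize(im[140:330,220:420],None,fx=3,fy=3,interpolation=cv2.INTER_CUBIC),alpha=1.8))
E
```

```text
time: 14.78
tcp_pos: [0.5608, -0.1293, 0.1586]
orientation: [0.508, 0.492, -0.506, 0.493]
ft_force: [0.6, 2.7, 4.3]
grip_width: -0.0002
time: 15.37
tcp_pos: [0.5581, -0.177, 0.1956]
orientation: [-0.508, -0.492, 0.508, -0.492]
ft_force: [1.4, -2.2, 0.4]
grip_width: -0.0
[ 0.55813613 -0.17701045  0.19556961] rel 0.01798955140488337 0.06656961486010521 [ 1.37282715 -2.20480705  0.39851027]
```

View pics/s11c.png

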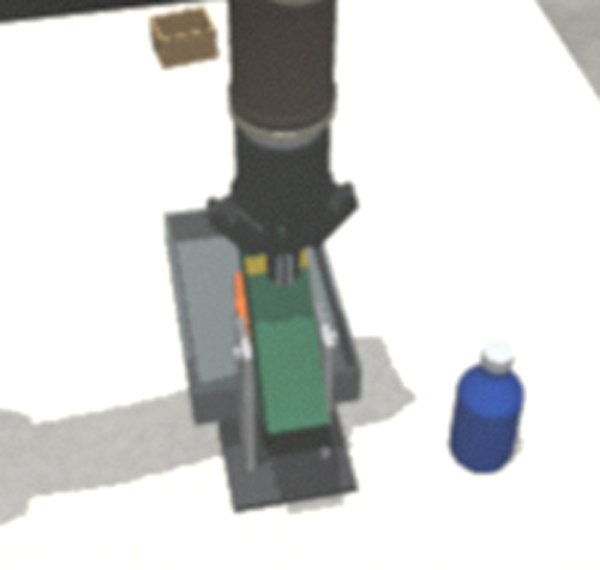

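The tube is still resting on the fingers at about 0.8 rad. Easing it the rest of the way.

```bash
python3 -m pendant '[-0.0032,0,0.0073,0,0,-0.0023,0,0.0076,0,0,-0.0017,0,0.0078,0,0,-0.0008,0,0.008,0,0,0,0,0.0079,0,0,0.0007,0,0.008,0,0,0.0016,0,0.007,0,0,0.0005,0,0.005,0,0]'
python3 -m pendant '[0,0,0.004,0,0,0,0,0.004,0,0,0,0,0.006,0,0,0,0,0.01,0,0,0,0,0.02,0,0,-0.02,0,0.02,0,0,-0.03,0,0,0,0,-0.03,0,0,0,0]'
python3 tray.py f
python3 - <<'E'
from h import *
shot('wrist','wrist12')
E
```

```text
time: 16.08
tcp_pos: [0.5562, -0.2355, 0.1999]
orientation: [-0.508, -0.492, 0.508, -0.492]
ft_force: [-0.0, 0.4, -0.1]
grip_width: -0.0001
time: 16.75
tcp_pos: [0.5533, -0.301, 0.2803]
orientation: [-0.508, -0.492, 0.509, -0.491]
ft_force: [-0.2, 0.4, -0.0]
grip_width: -0.0
[ 0.55332498 -0.30096657  0.28033189] -1.5024787879158257e-05
```

View pics/fsidec.png

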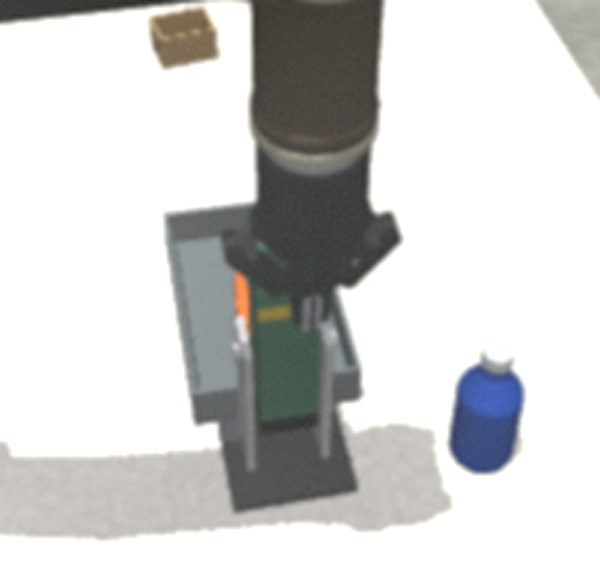

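View pics/ftopc.png

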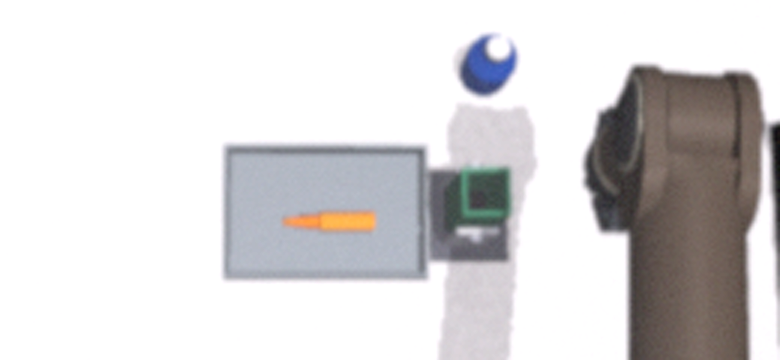

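The top crop shows the dibber from (283,222) to (377,222), well inside the tray (225–427 × 147–278). The empty tube's mouth is back at 461–510 × 168–217, exactly as at the start. One numeric check, then I'll hand in.

Run:
```python
from h import *
P=np.load('pics/wrist12.npz')['P'].reshape(-1,3)
k=(P[:,2]>.25)&(P[:,2]<.27)&(abs(P[:,0]-.556)<.06)&(abs(P[:,1]+.196)<.06)
print('mouth',k.sum(),cv2.minAreaRect(P[k][:,:2].astype(np.float32)),np.median(P[k][:,2]))
z=np.load('pics/ftop.npz');P=z['P'];im=z['im'].astype(int)
o=(im[...,2]>im[...,0]+60); o[:, :295]=0;o[:,360:]=0;o[:190]=0;o[225:]=0
q=P[o];print('dibber',q.min(0),q.max(0))
k=(P[...,2]>.03)&(P[...,2]<.06)&(P[...,1]<.2)&(P[...,1]>-.157)&(abs(P[...,0]-.55)<.12)
print('tray',cv2.minAreaRect(P[k][:,:2].astype(np.float32)))
for n,r in(('bottle',(145,180,365,400)),('lbox',(195,235,180,215))):
    p=P[r[0]:r[1],r[2]:r[3]].reshape(-1,3);p=p[p[:,2]>(.05 if n=='bottle' else .03)];print(n,cv2.minAreaRect(p[:,:2].astype(np.float32))[0])
P=np.load('pics/fside.npz')['P'].reshape(-1,3);k=(abs(P[:,2]-.083)<.008)&(abs(P[:,0]-.496)<.08)&(abs(P[:,1]+.482)<.08);print('pot',k.sum(),P[k].min(0),P[k].max(0)) if k.any() else print('pot hidden')
st=state();print(st['ft_force'],st['dq'].round(3));print(sign_off())
```

```text
mouth 3213 ((0.5548182725906372, -0.19488196074962616), (0.0543166883289814, 0.054259270429611206), 89.40302276611328) 0.2587317044766901
dibber [ 0.37651173 -0.08266762  0.01544618] [0.55974836 0.02529463 1.70105821]
tray ((0.5643517971038818, -0.020645707845687866), (0.2609805762767792, 0.16970328986644745), 88.61544799804688)
bottle (0.5824364423751831, -0.11014498770236969)
lbox (0.4929894208908081, 0.2563214898109436)
pot 339 [ 0.44830297 -0.52688834  0.07509463] [ 0.53763935 -0.43647688  0.08982338]
[ 0.41917437  0.17572763 -0.14383515] [-0.006  0.03   0.022  0.065  0.008 -0.02  -0.008]
the job is handed in; nothing more can be done
None
```

The job is handed in: the dibber lies flat inside the tray and the tube is back upright. `sign_off` gives no verdict. It was done at about 17 s on the robot's clock.

**What I did:**
- I pinched the tray's far wall and slid it square to the stand, with about 7 mm between tray and foot plate.
- I pushed the tube over from the yellow stripe to about 2.2 rad (from fingertip geometry). The dibber slid straight into the tray.
- I eased the tube back with the fingers under it all the way, at about 1.1 rad/s, then backed clear.

**Last checks:**
- **Tube:** the mouth is at (0.555, -0.195), height about 0.259, within a millimetre or two of its position before tipping.
- **Dibber:** it lies at y -0.08 to 0.025, well inside the tray, which spans about y -0.15 to 0.11.
- **Tray:** its centre is at (0.564, -0.021), and its rim outline matches the given size. I did not measure its tilt separately.
- **Pot:** its centre is at (0.493, -0.482), within a few millimetres of its start.
- **Robot:** it touches nothing.

**What failed or disagreed:**
- The first pinch shut on top of the rim, because the finger ends really sit about 31 mm behind the reported TCP. I allowed for that afterwards.
- The final numeric check of the bottle and label box failed: stray depth readings of zero spoiled the fits. In the last pictures both stand where they were at the start.
- A few of those zero readings also spoiled the dibber's x and z limits, so the x placement rests on the top picture.

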